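# Reset the tripped dough-sheeter belt and hold its jog key turned

## Robot

A 7-joint arm with a two-finger parallel gripper is mounted at the origin on the work surface. World frame = base frame: x ahead of the robot, y to its left, z up, the work surface at z = 0. Lengths are in mm, angles in degrees, forces in N, time in s.
With the tool pointing down it reaches from about 350 to 900 mm from the base axis. Payload 19.9 kg.
Tool frame: the origin (TCP) lies midway between the tips of the shut fingers; the grasp point (between the pads) lies 19 mm behind it; z points along the fingers, y is the line along which they close (so a half turn about z gives the same grasp; the last joint's range is limited). The gripper opens to 85 mm and grips with 20 to 120 N. Pads are 22 mm wide; open, the fingers measure 114 mm over their backs; the gripper's body (76 mm by 85 mm) begins 54 mm behind the grasp point. The pads swing forward as they close: fully open they stand 13 mm farther back than shut.
Start: joints at [-2.378, 23.915, -0.59, 92.452, 0.269, 63.638, -3.037], TCP at [624.981, 0.003, 231.26] pointing down, gripper open.
Joint ranges: [-161.28, 161.28], [-22.2, 115.67], [-73.04, 71.86], [3.21, 147.25], [-68.34, 248.33], [10.77, 114.83], [-161.83, 161.83]. Speed limits (degrees/s): [108.29, 108.29, 136.94, 136.94, 172.46, 172.46, 172.46].

## Interface

Orientations are given as [roll, pitch, yaw] about the fixed x, y, z axes, in that order (R = Rz(yaw) Ry(pitch) Rx(roll)).
In Python, from plant import bot, capture gives the robot as it stands. The module is installed in compiled form; this text tells all that it offers.
- The arm moves only by the shell command python3 -m inch 'ROWS' [FORCE]. ROWS is JSON, a list of rows, each an object of numbers: "rx", "ry", "rz": the turn, a rotation vector about the tool's x, y, z in rad; "dx", "dy", "dz": the shift along the tool's x, y, z in cm; "gripper": the gripper's target within -1 to 1 (fully open at 1, half-way at 0, shut at -1). A call has 1 to 8 rows; each row is the pose to reach, as a shift and turn from the pose commanded when the call began, along the tool's axes at that moment; what a row does not reach only later rows make up. A row lasts 1/10 s, in which the tool goes at most 50 mm and 8.59 degrees, less where a joint would pass 70% of its speed; a pose out of reach is approached as far as the arm can. A call with a gripper value outside its range is refused whole. The fingers move at their own pace and stop on an object; FORCE is the grip in N (left out, the last holds). Time passes only in rows, so rows that repeat a pose let the fingers close. It gives the time, the measured TCP pose, the force, the opening and the grip force at its end, in the units of the state.
- bot.get_obs(): the state, without advancing time (a new reading comes with each control period).
- capture(name): name is "scene" or "side" or "wrist"; returns a dict with "image" (420x560x3 uint8, red, green, blue), "fovy" (degrees; the focal length in pixels is half the picture's height over the tangent of half this angle, whatever the lens; pixels are square), "cx", "cy" (the principal point, pixels), "view" (4x4, takes a point from world to camera coordinates); the wrist camera has in their place "mount" (4x4, takes a point from camera to tool coordinates, whose origin is the TCP and whose axes are the flange's). Camera axes: x right, y down, z forward; pixel columns grow to the right and rows downward; lengths in mm; the calibration is good to about 2 mm. A picture is of the moment at which its call begins: read the wrist's pose just before it. There is no depth.
- bot.job_done(): hands the job in; it is judged then, once.
The state is a dict: "time": time; "joint_positions": joint angles; "joint_velocities": joint speeds; "joint_torque": joint torques, N m; "eef_pos": TCP position; "eef_rot": TCP orientation; "contact_force": force on the tool from outside, world axes, zero at the start; "moment": the same for the moment, N m; "width": finger opening in mm; "finger_force": force on a finger pad.
Only numpy, scipy, OpenCV 4.12 (cv2) and the standard library are available. Lean on these libraries where they do the work, as an engineer would, in place of code of your own. Each camera call takes 0.05 s, during which the arm holds its last target. There are 200 camera calls.

## Task

The outfeed belt of the dough sheeter has tripped: on the grey jog station twist the black spring-return reset knob clockwise to its stop, let it spring all the way back and let go of it. Then draw the orange key out of the parking lock on the blue box, work it past the sticky pins of the brass jog lock on the grey station until it is fully home, only then turn it clockwise a quarter turn to its stop, and finish there still holding the key turned against its spring (let go and the belt stops). Do not press the red emergency stop, and leave the other things on the bench where they are.

Things in the scene. Friction and masses are not known exactly. Their poses are not given: they have to be found in the camera images.
- knob_grip (a point): centre of the grip bar of the black reset knob on the grey jog station (box 95 x 250 mm, top 60 mm above the bench), on the knob's vertical axis, 97 mm above the bench; bar 42 mm long (this point's x axis), 14 mm thick (y axis), from 23 mm below to 7 mm above this point, on a 42 mm round flange; z up; turns with the knob; 75 mm from the emergency stop
- reset_knob (a joint): angle of the reset knob, rad: 0 at rest, grows clockwise seen from above, stop at 0.87; a spring (about 0.035 N m at rest, 0.11 N m at the stop) returns it to 0 when it is let go
- key_grip (a point): centre of the key's orange bow: 34 mm wide (this point's x axis), 12 mm thick (y axis, grasp across this), 40 mm tall (z axis, 20 mm below to 20 mm above this point). Under it a steel collar 20 x 9 mm, 8 mm tall, whose underside, 28 mm below this point, is the shoulder that meets the lock's face. Starts upright, blade down, home in the parking lock, 88 mm above the bench; about 45 g
- key_tip (a point): centre of the tip of the key's blade, 56 mm below the bow's centre along the key's z axis; x across the blade's width, z up through the bow. The flat steel blade is 12 mm wide (x), 5 mm thick (y) and 28 mm long; its last 6 mm taper to 6 x 2.5 mm. It is the same both ways round, so the key may also go in turned by half a turn
- lock_mouth (a point): centre of the keyway's mouth in the brass face of the jog lock on the grey station, 60 mm above the bench; slot 13.6 mm long (this point's x axis), 6.6 mm wide (y), 30 mm deep along -z; turns with the cylinder. An aluminium ring, 49 mm across with a 27 mm opening, stands 3 mm proud of the face. Key fully home: its shoulder on the face, tip 28 mm below and bow's centre 28 mm above this point
- jog_lock (a joint): angle of the jog lock's cylinder, rad: 0 at rest, grows clockwise seen from above, stop at 1.571 (a quarter turn); a spring (0.04 N m at rest, 0.12 N m at the stop) turns it back if let go; the key has about 0.2 rad play in the slot. Two sticky spring pins in the slot's ends, 9 and 17 mm deep, each resist a straight push with up to 20 N, less if the key is wiggled a little
- park_mouth (a point): centre of the mouth of the parking lock in the top of the blue box (105 x 105 mm), 60 mm above the bench; slot along x, z up; the key's 28 mm blade lifts straight out of it
- estop (a joint): travel of the red emergency-stop button in the middle of the grey station between lock and knob, 75 mm from each (40 mm across, top 94 mm above the bench), m: 0 up, 0.008 pressed; never press it
- measuring_jug: straight-sided aluminium measuring jug with a side handle, 104 mm across, 125 mm tall; origin at the centre of its underside; leave it alone
- white_tub: white lidded plastic tub, 106 mm across, 118 mm tall; origin at the centre of its underside; leave it alone
- red_cutter: red round cookie cutter, 72 mm across, 28 mm tall; origin at the centre of its underside; leave it alone
- green_cutter: green round cookie cutter, 60 mm across, 28 mm tall; origin at the centre of its underside; leave it alone
- piping_nozzle: steel piping nozzle, a cone 28 mm across and 42 mm tall; origin at the centre of its underside; leave it alone
- bench_scraper: dough scraper lying flat, steel blade and white grip, about 95 x 150 mm, 18 mm high; origin at the centre of its underside; leave it alone
Mind the look-alikes: they are no part of the job. Of the things shaped like the part that bears park_mouth, the blue one is meant. Of the things like the part that bears key_grip, leave any that is turquoise; of the rest the larger one is meant.

How it is judged (in metres and radians):
On the way, in this order (a step that is already met when the one before it is completed fails the run):
1. the reset knob is twisted clockwise to its stop (value of joint reset_knob above 0.78 rad), for 0.1 s.
2. the reset knob has sprung back and is let go (value of joint reset_knob below 0.08 rad and contact force between the fingers and jog_station below 0.1 N), for 0.2 s.
3. the key is drawn out of the parking lock (z of key_tip in the frame of park_mouth above 0.005 m), for 0.05 s.
4. the key is fully home in the jog lock, not yet turned (horizontal distance between key_tip and lock_mouth below 0.004 m and z of key_tip in the frame of lock_mouth below -0.0255 m and angle between key_tip's own z axis and vertical below 0.12 rad and value of joint jog_lock below 0.35 rad), for 0.1 s.
5. the key is turned a quarter turn clockwise (horizontal distance between key_tip and lock_mouth below 0.004 m and z of key_tip in the frame of lock_mouth below -0.0255 m and angle between key_tip's own z axis and vertical below 0.12 rad and value of joint jog_lock above 1.4 rad), for 0.3 s.
At the end, for the whole second after the job is handed in: key fully home in the jog lock (tip at least 25.5 mm below the mouth, within 4 mm of its axis, upright within 0.12 rad), still gripped and holding the cylinder turned at least 1.40 of 1.571 rad; reset knob back within 0.08 rad of rest; emergency stop not pressed (all of step 5 and contact force between the fingers and key above 1 N and value of joint reset_knob below 0.08 rad and value of joint estop below 0.003 m); the arm keeps its last pose, push and grip.
It fails at once if the emergency stop is pressed (value of joint estop above 0.004 m).
It fails at once if the jog lock is turned by more than 0.5 rad before the key is fully home (or with the key more than 5 mm out) (value of joint jog_lock above 0.5 rad and z of key_tip in the frame of lock_mouth above -0.023 m).
It fails at once if another thing on the bench is pushed more than 30 mm from where it stood (distance of any of measuring_jug, white_tub, red_cutter, green_cutter, piping_nozzle, bench_scraper from where it was at the start of the episode above 0.03 m).
It also fails if it takes over 72 s, if anything falls off the work surface, if the arm or the gripper's body presses on something with over 40 N, if the wrist force passes 120 N, or if a joint passes its speed limit or range.

## Working session

There is one attempt and no reset: what is moved stays moved. The work goes in short steps, Python scripts to look and compute and a shell command to move; the robot and the scene stay as the last step left them, time stands still between calls to the robot, and variables do not carry over. Pictures are saved under pics/ and viewed, at most 10 in all, crops included, and the job is handed in when it is done.

```bash
mkdir -p pics; python3 - <<'E'
from plant import bot,capture
import cv2,pickle
o=bot.get_obs();print(o['time'],o['eef_pos'],o['eef_rot'],o['width'])
d={}
for n in['scene','side','wrist']:
    c=capture(n);d[n]=c;cv2.imwrite(f'pics/{n}0.png',c['image'][:,:,::-1])
    print(n,c['fovy'],c['cx'],c['cy'],{k:v for k,v in c.items() if k in('view','mount')})
d['obs']=o
pickle.dump(d,open('d0.pkl','wb'))
E
```

```text
0.0 [6.24665681e+02 1.67539660e-03 2.30642382e+02] [-1.79930615e+02  4.52146895e-03  9.00020260e+01] 85.2837993635548
scene 50.39629045144176 276.92119618317673 213.30506712166581 {'view': array([[-4.16635458e-01,  9.09070130e-01,  2.52860859e-03,
         2.34082222e+02],
       [ 6.17650146e-01,  2.85113647e-01, -7.32951912e-01,
        -2.69092686e+02],
       [-6.67025631e-01, -3.03811960e-01, -6.80275753e-01,
         1.92914949e+03],
       [ 0.00000000e+00,  0.00000000e+00,  0.00000000e+00,
         1.00000000e+00]])}
side 55.007462399373715 283.84499206963994 214.45590332873368 {'view': array([[-9.80599235e-01, -1.96004394e-01,  2.72365541e-03,
         5.21008627e+02],
       [-1.05767112e-01,  5.17346464e-01, -8.49214905e-01,
         1.55484569e+02],
       [ 1.65040779e-01, -8.33027559e-01, -5.28040365e-01,
         9.81061827e+02],
       [ 0.00000000e+00,  0.00000000e+00,  0.00000000e+00,
         1.00000000e+00]])}
wrist 63.777070755915375 280.0272773087474 206.09719695169125 {'mount': array([[ 1.82444209e-04, -9.57680319e-01, -2.87833934e-01,
         7.36316005e+01],
       [ 9.99999606e-01,  4.24870120e-04, -7.79774684e-04,
         2.43223135e-01],
       [ 8.69066906e-04, -2.87833678e-01,  9.57680019e-01,
        -1.41349420e+02],
       [ 0.00000000e+00,  0.00000000e+00,  0.00000000e+00,
         1.00000000e+00]])}
```

View pics/scene0.png

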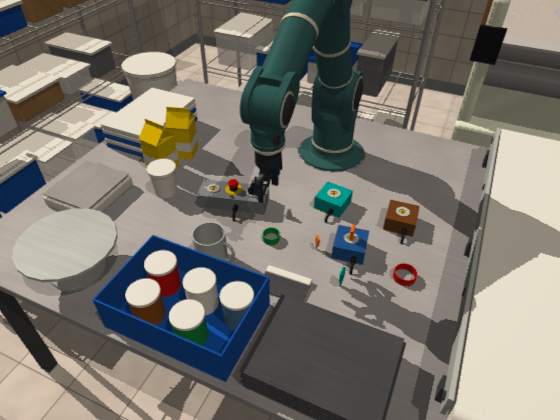

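View pics/side0.png

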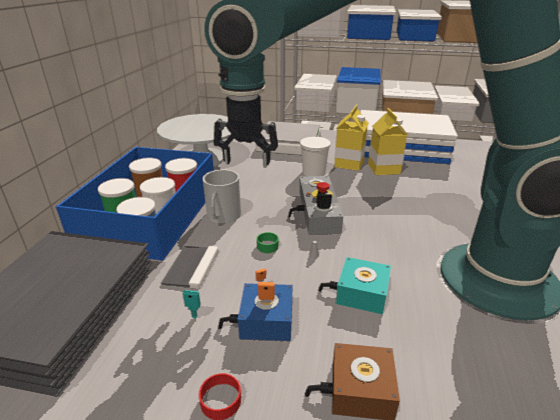

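Scene view: grey station around (233,190), with the lock at (213,187), the red e-stop at (234,186), and the knob hidden behind the gripper. The blue box is at (351,243) with the orange key at (352,231), and the small decoy key lies at (318,241). Side view: estop (322,188), black knob just in front of it, lock (316,181), blue box key (266,290).

```bash
cat > h.py <<'E'
import numpy as np,cv2
from scipy.spatial.transform import Rotation as R
def toolT(o):
    T=np.eye(4);T[:3,:3]=R.from_euler('xyz',o['eef_rot'],degrees=True).as_matrix();T[:3,3]=o['eef_pos'];return T
def cam(c,o=None):
    f=210/np.tan(np.radians(c['fovy']/2))
    W=np.linalg.inv(c['view']) if 'view' in c else toolT(o)@c['mount']
    return f,W
def ray(c,p,o=None):
    f,W=cam(c,o);d=W[:3,:3]@np.array([(p[0]-c['cx'])/f,(p[1]-c['cy'])/f,1]);return W[:3,3],d/np.linalg.norm(d)
def onz(c,p,z,o=None):
    a,d=ray(c,p,o);return a+d*(z-a[2])/d[2]
def proj(c,X,o=None):
    f,W=cam(c,o);q=np.linalg.inv(W)@np.append(X,1);return np.array([c['cx']+f*q[0]/q[2],c['cy']+f*q[1]/q[2]])
def hsv(c):return cv2.cvtColor(c['image'],cv2.COLOR_RGB2HSV)
def blobs(m,amin=15):
    n,l,s,ce=cv2.connectedComponentsWithStats(m.astype(np.uint8));return [(int(s[i,4]),ce[i].round(1).tolist(),s[i,:4].tolist()) for i in range(1,n) if s[i,4]>=amin]
E
python3 - <<'E'
from h import *;import pickle
d=pickle.load(open('d0.pkl','rb'))
for n in['scene','side']:
    c=d[n];H=hsv(c)
    print(n,'orange',[b for b in blobs((H[:,:,0]>5)&(H[:,:,0]<14)&(H[:,:,1]>190)&(H[:,:,2]>150))])
    print('red',blobs(((H[:,:,0]<4)|(H[:,:,0]>175))&(H[:,:,1]>180)&(H[:,:,2]>90)))
for n,p,z in[('scene',(213,187),60),('side',(316,181),60),('scene',(234,184),90),('side',(322,187),92),('scene',(352,231),88),('side',(266,290),88),('scene',(351,239),60),('side',(266,301),60)]:
    print(n,p,onz(d[n],p,z).round())
E
```

```text
scene orange []
red [(50, [232.7, 182.3], [228, 179, 10, 7]), (203, [404.6, 274.6], [394, 264, 23, 22]), (355, [167.1, 283.6], [152, 271, 25, 25])]
side orange [(101, [264.7, 292.2], [259, 286, 14, 13])]
red [(159, [178.9, 178.6], [168, 172, 24, 18]), (81, [322.2, 186.8], [317, 183, 12, 10]), (774, [219.7, 396.4], [200, 374, 41, 46])]
scene (213, 187) [ 486. -296.   60.]
side (316, 181) [ 489. -309.   60.]
scene (234, 184) [ 469. -214.   90.]
side (322, 187) [ 460. -211.   92.]
scene (352, 231) [519. 248.  88.]
side (266, 290) [519. 245.  88.]
scene (351, 239) [527. 251.  60.]
side (266, 301) [519. 248.  60.]
```

View pics/wrist0.png

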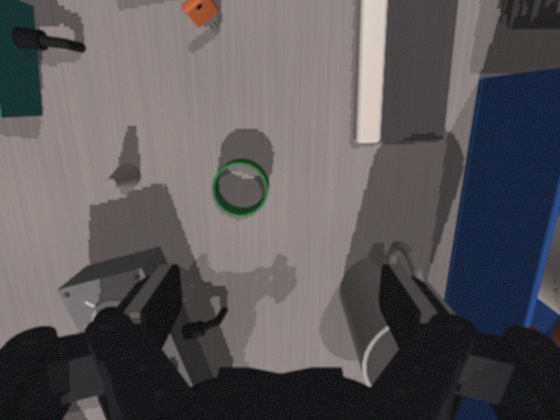

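Wrist view: image right is world +x and image down is world −y. The green cutter is at (240,188), the station's lower left corner is partly hidden by the fingers, and the jug is on the right. Next I move over the station for a close look.

```bash
python3 -m inch '[{"dx":-26.7,"dy":-16,"dz":-10},{"dx":-26.7,"dy":-16,"dz":-10},{"dx":-26.7,"dy":-16,"dz":-10},{"dx":-26.7,"dy":-16,"dz":-10},{"dx":-26.7,"dy":-16,"dz":-10},{"dx":-26.7,"dy":-16,"dz":-10},{"dx":-26.7,"dy":-16,"dz":-10},{"dx":-26.7,"dy":-16,"dz":-10}]'
python3 -m inch '[{"gripper":1},{"gripper":1}]'
python3 - <<'E'
from plant import bot,capture
import cv2,pickle
o=bot.get_obs();d={'obs':o}
for n in['wrist','scene','side']: d[n]=capture(n)
cv2.imwrite('pics/w1.png',d['wrist']['image'][:,:,::-1])
pickle.dump(d,open('d1.pkl','wb'));print(o['eef_pos'],o['eef_rot'])
E
```

```text
[ 6.24734094e+02 -2.47711016e-02  2.30808362e+02] [-1.79945527e+02  7.24894622e-03  8.99989093e+01]invalid input
invalid input
```

View pics/w1.png

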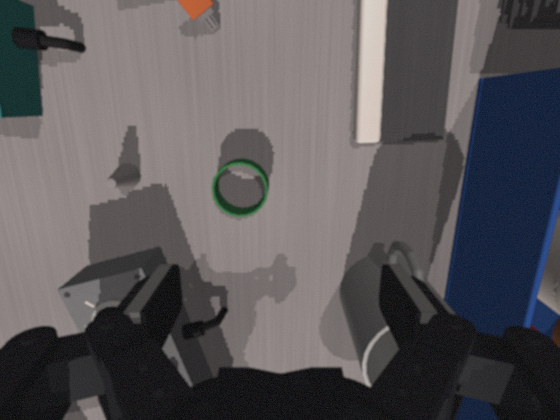

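The picture is unchanged because both moves were refused. The rows probably need all seven fields.

```bash
python3 -m inch '[{"rx":0,"ry":0,"rz":0,"dx":-26.7,"dy":-16,"dz":-10,"gripper":1},{"rx":0,"ry":0,"rz":0,"dx":-26.7,"dy":-16,"dz":-10,"gripper":1},{"rx":0,"ry":0,"rz":0,"dx":-26.7,"dy":-16,"dz":-10,"gripper":1},{"rx":0,"ry":0,"rz":0,"dx":-26.7,"dy":-16,"dz":-10,"gripper":1},{"rx":0,"ry":0,"rz":0,"dx":-26.7,"dy":-16,"dz":-10,"gripper":1},{"rx":0,"ry":0,"rz":0,"dx":-26.7,"dy":-16,"dz":-10,"gripper":1},{"rx":0,"ry":0,"rz":0,"dx":-26.7,"dy":-16,"dz":-10,"gripper":1},{"rx":0,"ry":0,"rz":0,"dx":-26.7,"dy":-16,"dz":-10,"gripper":1}]'
```

```text
time: 1.1
eef_pos: [463.1, -270.7, 332.8]
eef_rot: [179.9, 0.1, 89.7]
contact_force: [-0.4, 0.6, -1.2]
width: 85.3
finger_force: 0.0
```

```bash
cat > snap.py <<'E'
import sys,pickle,cv2
from plant import bot,capture
k=sys.argv[1];o=bot.get_obs();d={'obs':o}
for n in sys.argv[2:]:
    d[n]=capture(n);cv2.imwrite(f'pics/{n}_{k}.png',d[n]['image'][:,:,::-1])
pickle.dump(d,open(f'd{k}.pkl','wb'));print(o['eef_pos'].round(1),o['eef_rot'].round(2),o['contact_force'])
E
sleep 0;python3 snap.py 2 wrist scene side
```

```text
[ 463.1 -270.7  332.8] [1.7991e+02 1.0000e-01 8.9680e+01] [-0.36210694  0.63670169 -1.212823  ]
```

View pics/wrist_2.png

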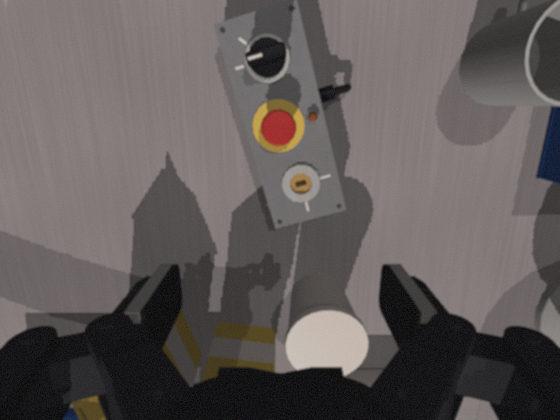

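The wrist view shows the knob at about (268,56) with its bar roughly across the station. The estop is at (278,127), and the brass lock at (301,183) has its slot roughly across the station too.

```bash
python3 - <<'E'
from h import *;import pickle
d=pickle.load(open('d2.pkl','rb'));c=d['wrist'];o=d['obs'];H=hsv(c);S,V=H[:,:,1],H[:,:,2]
a=c['image'][28:88,230:310];b=c['image'][155:215,262:342]
im=np.hstack([cv2.resize(x,None,fx=5,fy=5,interpolation=cv2.INTER_NEAREST) for x in(a,b)])
cv2.imwrite('pics/crop2.png',im[:,:,::-1])
m=((H[:,:,0]<4)|(H[:,:,0]>175))&(S>150);m[200:]=0;print('red',[ (x,onz(c,x[1],94,o).round(1)) for x in blobs(m,100)])
m=(H[:,:,0]>5)&(H[:,:,0]<28)&(S>100);m[:155]=0;m[220:]=0;m[:,:262]=0;m[:,342:]=0
print('brass',[(x,onz(c,x[1],60,o).round(1)) for x in blobs(m,20)])
for n in('scene','side'):
    cc=d[n];print(n,[proj(cc,onz(c,p,z,o)).round() for p,z in(((268,50),104),((278,127),94),((301,183),60))])
# station outline corners screws
P=[onz(c,p,60,o).round(1) for p in((223,30),(292,7),(339,205),(280,221))];print(P)
E
```

```text
red [((864, [277.9, 127.2], [262, 111, 33, 34]), array([ 461.3, -221.2,   94. ]))]
brass [((294, [300.5, 183.0], [291, 174, 20, 19]), array([ 489. , -291.9,   60. ]))]
scene [array([253., 183.]), array([233., 181.]), array([213., 188.])]
side [array([322., 194.]), array([322., 185.]), array([315., 183.])]
[array([ 401.2, -118.1,   60. ]), array([477.4, -95.9,  60. ]), array([ 538.7, -321. ,   60. ]), array([ 463. , -342.2,   60. ])]
```

View pics/crop2.png

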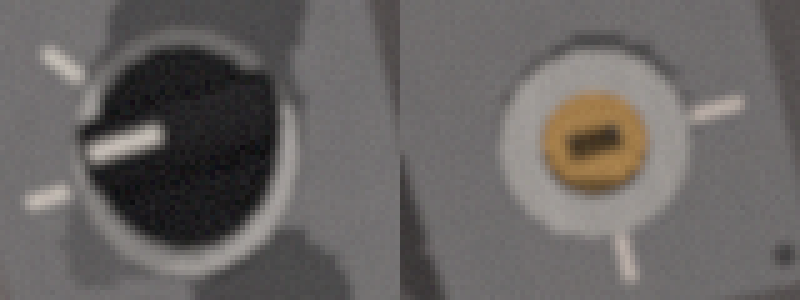

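```bash
python3 - <<'E'
from h import *;import pickle
d=pickle.load(open('d2.pkl','rb'));c=d['wrist'];o=d['obs']
print(cam(c,o)[1][:3,3])
for p,z in(((267.6,58),60),((267.6,58),74),((266.5,51.6),104),((248,58.8),104),((262,54.2),104)): print(p,z,onz(c,p,z,o).round(1))
for n,(x,y,w,h) in(('side',(295,165,60,50)),('scene',(200,165,90,50))):
    cv2.imwrite(f'pics/c_{n}.png',0*1+cv2.resize(d[n]['image'][y:y+h,x:x+w,::-1],None,fx=6,fy=6,interpolation=2))
a=cv2.imread('pics/c_side.png');b=cv2.imread('pics/c_scene.png');b=b[:,:400] 
cv2.imwrite('pics/c2.png',np.hstack([a,b]))
for n in('scene','side'):print(n,proj(d[n],np.array([449,-146,104.])),proj(d[n],np.array([489,-292,60.])),proj(d[n],np.array([461,-221,94.])))
E
```

```text
[ 463.54215639 -196.79952296  473.9710366 ]
(267.6, 58) 60 [ 450.  -146.9   60. ]
(267.6, 58) 74 [ 450.5 -148.6   74. ]
(266.5, 51.6) 104 [ 450.5 -146.3  104. ]
(248, 58.8) 104 [ 431.6 -152.9  104. ]
(262, 54.2) 104 [ 445.9 -148.7  104. ]
scene [253.1344059  182.78908909] [213.40303217 187.81335733] [233.34251802 181.36999231]
side [323.25607495 194.37427493] [315.17032084 183.33288805] [321.933178  184.8608332]
```

View pics/c2.png

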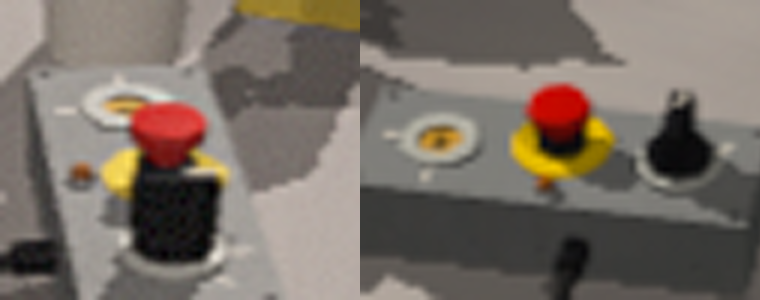

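The side crop shows the knob bar just in front of the estop. The scene crop shows the bar edge-on with free space towards the estop. The knob is at (450,−147) with its bar at about 16°. I move above it, turning the tool and half closing the gripper.

```bash
python3 -m inch '[{"rx":0,"ry":0,"rz":-1.2,"dx":12.4,"dy":-1.3,"dz":10,"gripper":0},{"rx":0,"ry":0,"rz":-1.2,"dx":12.4,"dy":-1.3,"dz":10,"gripper":0},{"rx":0,"ry":0,"rz":-1.2,"dx":12.4,"dy":-1.3,"dz":10,"gripper":0},{"rx":0,"ry":0,"rz":-1.2,"dx":12.4,"dy":-1.3,"dz":10,"gripper":0},{"rx":0,"ry":0,"rz":-1.2,"dx":12.4,"dy":-1.3,"dz":10,"gripper":0},{"rx":0,"ry":0,"rz":-1.2,"dx":12.4,"dy":-1.3,"dz":10,"gripper":0},{"rx":0,"ry":0,"rz":-1.2,"dx":12.4,"dy":-1.3,"dz":10,"gripper":0},{"rx":0,"ry":0,"rz":-1.2,"dx":12.4,"dy":-1.3,"dz":10,"gripper":0}]'
python3 -m inch '[{"rx":0,"ry":0,"rz":-0.655,"dx":0,"dy":0,"dz":3,"gripper":-0.1},{"rx":0,"ry":0,"rz":-0.655,"dx":0,"dy":0,"dz":3,"gripper":-0.1},{"rx":0,"ry":0,"rz":-0.655,"dx":0,"dy":0,"dz":3,"gripper":-0.1},{"rx":0,"ry":0,"rz":-0.655,"dx":0,"dy":0,"dz":3,"gripper":-0.1},{"rx":0,"ry":0,"rz":-0.655,"dx":0,"dy":0,"dz":3,"gripper":-0.1},{"rx":0,"ry":0,"rz":-0.655,"dx":0,"dy":0,"dz":3,"gripper":-0.1}]'
python3 -c "
from plant import bot
import numpy as np
from h import *
o=bot.get_obs();T=toolT(o);print(o['eef_pos'],o['eef_rot'],o['joint_positions'])
print(T[:3,:3].T@(np.array([450.5,-147,78])-o['eef_pos']))"
```

```text
time: 2.05
eef_pos: [452.2, -141.6, 230.8]
eef_rot: [180.0, -0.0, 159.2]
contact_force: [0.2, 0.9, -0.3]
width: 42.9
finger_force: 0.0
time: 2.65
eef_pos: [452.1, -141.9, 200.9]
eef_rot: [180.0, -0.0, -163.6]
contact_force: [0.0, 0.7, 0.1]
width: 38.5
finger_force: 0.0
[ 452.14639506 -141.86367229  200.88059915] [ 1.79963280e+02 -3.02243405e-02 -1.63560013e+02] [ 20.27656567  10.69187631  -7.30716717 114.94546918   1.63993185
  54.50301735 118.58144228]
[  2.96790004  -4.53914267 122.87929802]
```

```bash
python3 -m inch '[{"rx":0,"ry":0,"rz":0,"dx":0.3,"dy":-0.45,"dz":4,"gripper":-0.1},{"rx":0,"ry":0,"rz":0,"dx":0.3,"dy":-0.45,"dz":8,"gripper":-0.1},{"rx":0,"ry":0,"rz":0,"dx":0.3,"dy":-0.45,"dz":10.5,"gripper":-0.1},{"rx":0,"ry":0,"rz":0,"dx":0.3,"dy":-0.45,"dz":12.2,"gripper":-0.1},{"rx":0,"ry":0,"rz":0,"dx":0.3,"dy":-0.45,"dz":12.2,"gripper":-0.1},{"rx":0,"ry":0,"rz":0,"dx":0.3,"dy":-0.45,"dz":12.2,"gripper":-0.1}]'
python3 -m inch '[{"rx":0,"ry":0,"rz":0,"dx":0,"dy":0,"dz":0,"gripper":-1},{"rx":0,"ry":0,"rz":0,"dx":0,"dy":0,"dz":0,"gripper":-1},{"rx":0,"ry":0,"rz":0,"dx":0,"dy":0,"dz":0,"gripper":-1},{"rx":0,"ry":0,"rz":0,"dx":0,"dy":0,"dz":0,"gripper":-1},{"rx":0,"ry":0,"rz":0,"dx":0,"dy":0,"dz":0,"gripper":-1}]' 30
```

```text
time: 3.25
eef_pos: [450.6, -147.7, 79.6]
eef_rot: [180.0, -0.0, -163.7]
contact_force: [0.5, -0.5, -0.1]
width: 38.5
finger_force: 0.0
time: 3.75
eef_pos: [450.9, -147.6, 80.4]
eef_rot: [-180.0, 0.1, -163.7]
contact_force: [-3.0, 6.8, 9.6]
width: 13.6
finger_force: 31.8
```

```bash
python3 -m inch '[{"rx":0,"ry":0,"rz":0.15,"dx":0,"dy":0,"dz":0,"gripper":-1},{"rx":0,"ry":0,"rz":0.3,"dx":0,"dy":0,"dz":0,"gripper":-1},{"rx":0,"ry":0,"rz":0.45,"dx":0,"dy":0,"dz":0,"gripper":-1},{"rx":0,"ry":0,"rz":0.6,"dx":0,"dy":0,"dz":0,"gripper":-1},{"rx":0,"ry":0,"rz":0.75,"dx":0,"dy":0,"dz":0,"gripper":-1},{"rx":0,"ry":0,"rz":0.88,"dx":0,"dy":0,"dz":0,"gripper":-1},{"rx":0,"ry":0,"rz":0.92,"dx":0,"dy":0,"dz":0,"gripper":-1},{"rx":0,"ry":0,"rz":0.92,"dx":0,"dy":0,"dz":0,"gripper":-1}]'
python3 -m inch '[{"rx":0,"ry":0,"rz":0.0,"dx":0,"dy":0,"dz":0,"gripper":-1},{"rx":0,"ry":0,"rz":0.0,"dx":0,"dy":0,"dz":0,"gripper":-1},{"rx":0,"ry":0,"rz":0.0,"dx":0,"dy":0,"dz":0,"gripper":-1}]'
python3 -c "
from plant import bot
o=bot.get_obs();print(o['moment'])"
```

```text
time: 4.55
eef_pos: [450.8, -148.7, 80.4]
eef_rot: [-180.0, 0.1, 143.5]
contact_force: [-2.4, -4.9, 9.6]
width: 13.7
finger_force: 40.2
time: 4.85
eef_pos: [450.8, -148.7, 80.5]
eef_rot: [180.0, 0.1, 143.6]
contact_force: [-2.9, -3.2, 9.3]
width: 13.5
finger_force: 39.5
[-0.8200384   0.89101289  0.82504108]
```

At the stop: 53° turned, with a torque well above the spring's. I bring it back and release.

```bash
python3 -m inch '[{"rx":0,"ry":0,"rz":-0.15,"dx":0,"dy":0,"dz":0,"gripper":-1},{"rx":0,"ry":0,"rz":-0.3,"dx":0,"dy":0,"dz":0,"gripper":-1},{"rx":0,"ry":0,"rz":-0.45,"dx":0,"dy":0,"dz":0,"gripper":-1},{"rx":0,"ry":0,"rz":-0.6,"dx":0,"dy":0,"dz":0,"gripper":-1},{"rx":0,"ry":0,"rz":-0.75,"dx":0,"dy":0,"dz":0,"gripper":-1},{"rx":0,"ry":0,"rz":-0.88,"dx":0,"dy":0,"dz":0,"gripper":-1},{"rx":0,"ry":0,"rz":-0.9,"dx":0,"dy":0,"dz":0,"gripper":-1},{"rx":0,"ry":0,"rz":-0.9,"dx":0,"dy":0,"dz":0,"gripper":-1}]'
python3 -m inch '[{"rx":0,"ry":0,"rz":0.0,"dx":0,"dy":0,"dz":0,"gripper":-0.1},{"rx":0,"ry":0,"rz":0.0,"dx":0,"dy":0,"dz":0,"gripper":-0.1},{"rx":0,"ry":0,"rz":0.0,"dx":0,"dy":0,"dz":0,"gripper":-0.1},{"rx":0,"ry":0,"rz":0.0,"dx":0,"dy":0,"dz":0,"gripper":-0.1},{"rx":0,"ry":0,"rz":0.0,"dx":0,"dy":0,"dz":-5,"gripper":-0.1},{"rx":0,"ry":0,"rz":0.0,"dx":0,"dy":0,"dz":-10,"gripper":-0.1},{"rx":0,"ry":0,"rz":0.0,"dx":0,"dy":0,"dz":-15,"gripper":-0.1},{"rx":0,"ry":0,"rz":0.0,"dx":0,"dy":0,"dz":-20,"gripper":-0.1}]'
```

```text
time: 5.65
eef_pos: [451.0, -147.6, 80.4]
eef_rot: [-180.0, 0.1, -164.8]
contact_force: [-1.9, 7.6, 9.8]
width: 13.4
finger_force: 30.4
time: 6.45
eef_pos: [449.9, -148.0, 281.5]
eef_rot: [-180.0, 0.0, -164.9]
contact_force: [1.0, -0.8, -0.2]
width: 38.2
finger_force: 0.0
```

```bash
python3 -m inch '[{"rx":0,"ry":0,"rz":0,"dx":-22.4,"dy":36.2,"dz":-2,"gripper":-0.1},{"rx":0,"ry":0,"rz":0,"dx":-22.4,"dy":36.2,"dz":-2,"gripper":-0.1},{"rx":0,"ry":0,"rz":0,"dx":-22.4,"dy":36.2,"dz":-2,"gripper":-0.1},{"rx":0,"ry":0,"rz":0,"dx":-22.4,"dy":36.2,"dz":-2,"gripper":-0.1},{"rx":0,"ry":0,"rz":0,"dx":-22.4,"dy":36.2,"dz":-2,"gripper":-0.1},{"rx":0,"ry":0,"rz":0,"dx":-22.4,"dy":36.2,"dz":-2,"gripper":-0.1},{"rx":0,"ry":0,"rz":0,"dx":-22.4,"dy":36.2,"dz":-2,"gripper":-0.1},{"rx":0,"ry":0,"rz":0,"dx":-22.4,"dy":36.2,"dz":-2,"gripper":-0.1}]'
python3 -m inch '[{"rx":0,"ry":0,"rz":0,"dx":0,"dy":0,"dz":0,"gripper":-0.1},{"rx":0,"ry":0,"rz":0,"dx":0,"dy":0,"dz":0,"gripper":-0.1}]'
python3 snap.py 3 wrist scene side
```

```text
time: 7.25
eef_pos: [564.9, 236.6, 298.1]
eef_rot: [-180.0, -0.0, -164.9]
contact_force: [0.6, -0.5, 1.0]
width: 38.7
finger_force: 0.0
time: 7.45
eef_pos: [564.3, 235.7, 297.4]
eef_rot: [180.0, -0.1, -164.8]
contact_force: [-0.3, -0.3, 0.1]
width: 38.6
finger_force: 0.0
[564.3 235.7 297.4] [ 1.7999e+02 -6.0000e-02 -1.6475e+02] [-0.2862861  -0.34935469  0.13349496]
```

View pics/wrist_3.png

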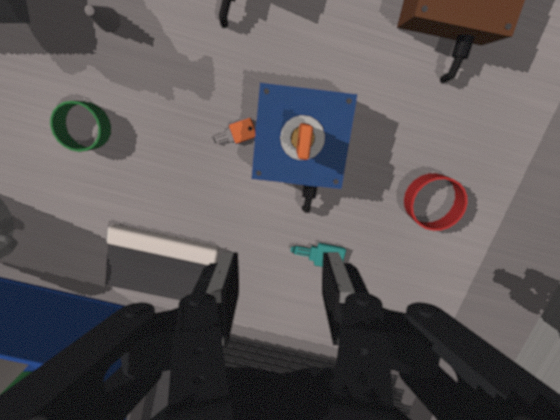

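The wrist view shows the orange bow at about (305,142), upright in the blue box at (304,136). The small decoy key lies at (240,130).

```bash
python3 - <<'E'
from h import *;import pickle
d=pickle.load(open('d3.pkl','rb'));c=d['wrist'];o=d['obs'];H=hsv(c);h,S,V=H[:,:,0],H[:,:,1],H[:,:,2]
print(cam(c,o)[1][:3,3].round(1))
def world(box,z): return np.array([onz(c,p,z,o)[:2] for p in box])
def ang(P):
    e=[P[(i+1)%4]-P[i] for i in range(4)];e.sort(key=np.linalg.norm);return [round(float(np.degrees(np.arctan2(x[1],x[0]))),1) for x in e],[round(float(np.linalg.norm(x)),1) for x in e],P.mean(0).round(1)
m=((h<12)&(S>170)&(V>100)).astype(np.uint8);m[:,:285]=0;m[:,330:]=0;m[:115]=0;m[175:]=0
r=cv2.minAreaRect(cv2.findNonZero(m));print('bow all',r);b=cv2.boxPoints(r);print(ang(world(b,108)))
for t in(150,180,200,220):
    mm=(m>0)&(V>t)
    if mm.sum()>30: r=cv2.minAreaRect(cv2.findNonZero(mm.astype(np.uint8)));print(t,mm.sum(),r,ang(world(cv2.boxPoints(r),108)))
m=((h>100)&(h<125)&(S>120)).astype(np.uint8);m[:,:240]=0;m[:,370:]=0;m[:70]=0;m[200:]=0
r=cv2.minAreaRect(cv2.findNonZero(m));print('box',ang(world(cv2.boxPoints(r),60)))
m=((S<60)&(V>110)).astype(np.uint8);m[:,:275]=0;m[:,335:]=0;m[:110]=0;m[168:]=0
m=m*(cv2.dilate(((h>100)&(h<125)&(S>120)).astype(np.uint8),np.ones((3,3)))>=0)
k=max(cv2.findContours(m,0,1)[0],key=cv2.contourArea);r=cv2.fitEllipse(cv2.convexHull(k));print('ring',r,onz(c,r[0],62,o))
E
```

```text
[493.9 216.7 438.8]
bow all ((304.0, 141.0), (12.819880485534668, 33.43741989135742), 7.594643592834473)
([97.9, -82.3, -171.6, 9.0], [12.3, 12.6, 31.8, 31.9], array([520. , 248.1]))
150 315 ((303.6615295410156, 141.20770263671875), (12.03136920928955, 32.99323654174805), 7.125016689300537) ([98.3, -81.9, -171.1, 9.5], [11.5, 11.8, 31.4, 31.5], array([520.2, 247.8]))
180 251 ((304.06158447265625, 141.50770568847656), (9.178570747375488, 31.504823684692383), 7.125016689300537) ([98.3, -81.9, -171.0, 9.4], [8.8, 9.0, 30.0, 30.1], array([520.4, 248.3]))
200 91 ((303.6300048828125, 141.08999633789062), (5.798276424407959, 28.284271240234375), 8.130102157592773) ([97.3, -82.8, -172.0, 8.3], [5.6, 5.7, 26.9, 27.0], array([520.1, 247.7]))
box ([98.7, -173.1, 11.5, -81.9], [101.7, 104.4, 105.6, 110.2], array([521.8, 250.1]))
ring ((301.47100830078125, 136.791748046875), (42.436981201171875, 45.73591995239258), 38.55759811401367) [519.69890654 248.41531892  62.        ]
```

```bash
python3 -m inch '[{"rx":0,"ry":0,"rz":0.1,"dx":4,"dy":2.4,"dz":0,"gripper":-0.1},{"rx":0,"ry":0,"rz":0.104,"dx":4,"dy":2.4,"dz":5,"gripper":-0.1},{"rx":0,"ry":0,"rz":0.104,"dx":4,"dy":2.4,"dz":10,"gripper":-0.1},{"rx":0,"ry":0,"rz":0.104,"dx":4,"dy":2.4,"dz":14,"gripper":-0.1},{"rx":0,"ry":0,"rz":0.104,"dx":4,"dy":2.4,"dz":15,"gripper":-0.1},{"rx":0,"ry":0,"rz":0.104,"dx":4,"dy":2.4,"dz":15,"gripper":-0.1},{"rx":0,"ry":0,"rz":0.104,"dx":4,"dy":2.4,"dz":15,"gripper":-0.1}]'
python3 -c "
from plant import bot
from h import *
o=bot.get_obs();T=toolT(o);print(o['eef_rot'])
print(T[:3,:3].T@(np.array([519.8,248.2,72])-o['eef_pos']))"
```

```text
time: 8.3
eef_pos: [520.8, 247.6, 150.1]
eef_rot: [180.0, 0.1, -170.9]
contact_force: [0.7, -0.1, 0.9]
width: 38.4
finger_force: 0.0
[ 1.79970159e+02  1.30632436e-01 -1.70862302e+02]
[ 1.02497551  0.73937836 78.10322749]
```

```bash
python3 -m inch '[{"rx":0,"ry":0,"rz":0,"dx":0.1,"dy":0.07,"dz":4,"gripper":-0.1},{"rx":0,"ry":0,"rz":0,"dx":0.1,"dy":0.07,"dz":6.5,"gripper":-0.1},{"rx":0,"ry":0,"rz":0,"dx":0.1,"dy":0.07,"dz":7.8,"gripper":-0.1},{"rx":0,"ry":0,"rz":0,"dx":0.1,"dy":0.07,"dz":7.8,"gripper":-0.1},{"rx":0,"ry":0,"rz":0,"dx":0.1,"dy":0.07,"dz":7.8,"gripper":-0.1}]'
python3 -m inch '[{"rx":0,"ry":0,"rz":0,"dx":0,"dy":0,"dz":0,"gripper":-1},{"rx":0,"ry":0,"rz":0,"dx":0,"dy":0,"dz":0,"gripper":-1},{"rx":0,"ry":0,"rz":0,"dx":0,"dy":0,"dz":0,"gripper":-1},{"rx":0,"ry":0,"rz":0,"dx":0,"dy":0,"dz":0,"gripper":-1},{"rx":0,"ry":0,"rz":0,"dx":0,"dy":0,"dz":0,"gripper":-1}]' 80
```

```text
time: 8.8
eef_pos: [519.5, 248.5, 71.7]
eef_rot: [180.0, 0.1, -170.8]
contact_force: [-0.3, 0.6, 0.7]
width: 38.5
finger_force: 0.0
time: 9.3
eef_pos: [519.3, 248.3, 71.3]
eef_rot: [180.0, 0.1, -170.8]
contact_force: [-1.5, -1.6, 10.4]
width: 10.8
finger_force: 77.8
```

```bash
python3 -m inch '[{"rx":0,"ry":0,"rz":0,"dx":0,"dy":0,"dz":-1,"gripper":-1},{"rx":0,"ry":0,"rz":0,"dx":0,"dy":0,"dz":-2.5,"gripper":-1},{"rx":0,"ry":0,"rz":0,"dx":0,"dy":0,"dz":-5,"gripper":-1},{"rx":0,"ry":0,"rz":0,"dx":0,"dy":0,"dz":-9,"gripper":-1},{"rx":0,"ry":0,"rz":0,"dx":0,"dy":0,"dz":-13,"gripper":-1},{"rx":0,"ry":0,"rz":0,"dx":0,"dy":0,"dz":-16,"gripper":-1},{"rx":0,"ry":0,"rz":0,"dx":0,"dy":0,"dz":-16,"gripper":-1},{"rx":0,"ry":0,"rz":0,"dx":0,"dy":0,"dz":-16,"gripper":-1}]'
python3 snap.py 4 wrist side scene
python3 -c "
from h import *
import pickle
d=pickle.load(open('d4.pkl','rb'));o=d['obs'];T=toolT(o)
print(d['obs']['joint_positions'].round(1))
print(T[:3,:3].T@(np.array([489,-292,220])-o['eef_pos']))"
```

```text
time: 10.1
eef_pos: [518.7, 248.0, 231.4]
eef_rot: [180.0, 0.1, -170.8]
contact_force: [-0.7, -0.1, -1.0]
width: 11.1
finger_force: 77.8
[518.7 248.  231.4] [ 1.7998e+02  1.0000e-01 -1.7082e+02] [-0.6763412  -0.1394918  -1.02361027]
[-11.2  20.1 -21.8  99.3   8.3  62.1  63.5]
[ 115.47476474 -528.36198224   11.01570448]
```

View pics/wrist_4.png

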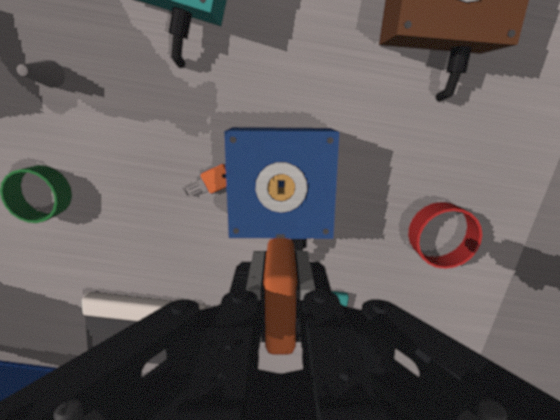

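The key hangs straight in the fingers, and the empty parking keyway is visible at (281,187). That gives a reference: when the jog lock's mouth sits at the same pixel in the same pose, the key is directly above it.

```bash
cat > brass.py <<'E'
from h import *;import pickle,sys
d=pickle.load(open(f'd{sys.argv[1]}.pkl','rb'));c=d['wrist'];o=d['obs'];H=hsv(c);x0,x1,y0,y1=map(int,sys.argv[2:6])
m=((H[:,:,0]>12)&(H[:,:,0]<30)&(H[:,:,1]>100)&(H[:,:,2]>90)).astype(np.uint8);k=np.zeros_like(m);k[y0:y1,x0:x1]=1;m*=k
ct=max(cv2.findContours(m,0,1)[0],key=cv2.contourArea);hull=cv2.convexHull(ct);e=cv2.fitEllipse(hull)
full=np.zeros_like(m);cv2.fillConvexPoly(full,hull,1);V=H[:,:,2].astype(float)
inner=cv2.erode(full,np.ones((5,5)));w=np.clip(np.median(V[m>0])-30-V,0,None)*inner
ys,xs=np.nonzero(w);W=w[ys,xs];mu=np.average(np.c_[xs,ys],axis=0,weights=W);C=np.cov(np.c_[xs,ys].T,aweights=W);ev,U=np.linalg.eigh(C);u=U[:,1]
P=[onz(c,p,60,o) for p in(e[0],mu-5*u,mu+5*u,mu)];T=toolT(o)
a=[T[:3,:3].T@(p-T[:3,3]) for p in P]
print('ellipse',np.round(e[0],1),'tool offset',a[0].round(2),'slot',mu.round(1),a[3].round(2),'slot angle in tool',round(float(np.degrees(np.arctan2(*(a[2]-a[1])[[1,0]]))),1),'world',P[0].round(1),o['eef_pos'].round(1),o['eef_rot'].round(2))
E
python3 brass.py 4 255 310 160 215
python3 -m inch '[{"rx":0,"ry":0,"rz":-0.113,"dx":11.5,"dy":-52.8,"dz":0,"gripper":-1},{"rx":0,"ry":0,"rz":-0.113,"dx":11.5,"dy":-52.8,"dz":0,"gripper":-1},{"rx":0,"ry":0,"rz":-0.113,"dx":11.5,"dy":-52.8,"dz":0,"gripper":-1},{"rx":0,"ry":0,"rz":-0.113,"dx":11.5,"dy":-52.8,"dz":0,"gripper":-1},{"rx":0,"ry":0,"rz":-0.113,"dx":11.5,"dy":-52.8,"dz":0,"gripper":-1},{"rx":0,"ry":0,"rz":-0.113,"dx":11.5,"dy":-52.8,"dz":0,"gripper":-1},{"rx":0,"ry":0,"rz":-0.113,"dx":11.5,"dy":-52.8,"dz":0,"gripper":-1},{"rx":0,"ry":0,"rz":-0.113,"dx":11.5,"dy":-52.8,"dz":0,"gripper":-1}]'
python3 -c "
from h import *
from plant import bot
o=bot.get_obs();T=toolT(o)
print(T[:3,:3].T@(np.array([489,-292,231.4])-o['eef_pos']))"
```

```text
ellipse [280.9 187.2] tool offset [ -1.96   1.17 171.37] slot [280.6 186.2] [ -0.97   0.92 171.37] slot angle in tool -178.1 world [520.8 249.6  60. ] [518.7 248.  231.4] [ 1.7998e+02  1.0000e-01 -1.7082e+02]
time: 11.05
eef_pos: [496.1, -153.3, 229.5]
eef_rot: [180.0, -0.1, -164.3]
contact_force: [0.9, 0.6, -1.0]
width: 11.1
finger_force: 78.0
[  44.25458208 -131.65619139   -1.96152887]
```

```bash
python3 -m inch '[{"rx":0,"ry":0,"rz":0,"dx":4.4,"dy":-13.2,"dz":-0.2,"gripper":-1},{"rx":0,"ry":0,"rz":0,"dx":4.4,"dy":-13.2,"dz":-0.2,"gripper":-1},{"rx":0,"ry":0,"rz":0,"dx":4.4,"dy":-13.2,"dz":-0.2,"gripper":-1},{"rx":0,"ry":0,"rz":0,"dx":4.4,"dy":-13.2,"dz":-0.2,"gripper":-1},{"rx":0,"ry":0,"rz":0,"dx":4.4,"dy":-13.2,"dz":-0.2,"gripper":-1},{"rx":0,"ry":0,"rz":0,"dx":4.4,"dy":-13.2,"dz":-0.2,"gripper":-1}]'
python3 snap.py 5 wrist;python3 brass.py 5 245 320 150 230
```

```text
time: 11.65
eef_pos: [490.3, -289.2, 231.5]
eef_rot: [179.9, -0.0, -164.3]
contact_force: [0.4, 0.4, 0.1]
width: 10.8
finger_force: 78.1
[ 490.3 -289.2  231.5] [ 1.7994e+02 -3.0000e-02 -1.6427e+02] [0.41602774 0.37631502 0.05775427]
ellipse [277.  183.2] tool offset [  1.92  -2.54 171.49] slot [276.7 182.5] [  2.54  -2.81 171.49] slot angle in tool -178.4 world [ 489. -292.   60.] [ 490.3 -289.2  231.5] [ 1.7994e+02 -3.0000e-02 -1.6427e+02]
```

```bash
python3 -m inch '[{"rx":0,"ry":0,"rz":0,"dx":0.32,"dy":-0.35,"dz":2,"gripper":-1},{"rx":0,"ry":0,"rz":0,"dx":0.32,"dy":-0.35,"dz":5,"gripper":-1},{"rx":0,"ry":0,"rz":0,"dx":0.32,"dy":-0.35,"dz":8,"gripper":-1},{"rx":0,"ry":0,"rz":0,"dx":0.32,"dy":-0.35,"dz":10,"gripper":-1},{"rx":0,"ry":0,"rz":0,"dx":0.32,"dy":-0.35,"dz":11,"gripper":-1},{"rx":0,"ry":0,"rz":0,"dx":0.32,"dy":-0.35,"dz":11,"gripper":-1},{"rx":0,"ry":0,"rz":0,"dx":0.32,"dy":-0.35,"dz":11,"gripper":-1}]'
python3 snap.py 6 side scene wrist; python3 -c "
from h import *
from plant import bot
o=bot.get_obs();T=toolT(o)
print(T[:3,:3].T@(np.array([488.2,-293.4,100])-o['eef_pos']))"
```

```text
time: 12.4
eef_pos: [488.6, -294.5, 123.0]
eef_rot: [-180.0, 0.0, -164.3]
contact_force: [0.0, -0.3, 0.9]
width: 11.1
finger_force: 78.1
[ 488.6 -294.5  123. ] [-1.7996e+02  4.0000e-02 -1.6431e+02] [ 0.01367506 -0.29645083  0.90242061]
[-3.27830471e-03  1.51717589e+00  2.31754667e+01]
```

```bash
python3 -m inch '[{"rx":0,"ry":0,"rz":0,"dx":0,"dy":0.12,"dz":1.5,"gripper":-1},{"rx":0,"ry":0,"rz":0,"dx":0,"dy":0.12,"dz":1.8,"gripper":-1},{"rx":0,"ry":0,"rz":0,"dx":0,"dy":0.12,"dz":1.8,"gripper":-1}]'
python3 -m inch '[{"rx":0,"ry":0,"rz":0,"dx":0,"dy":0,"dz":0.2,"gripper":-1},{"rx":0,"ry":0,"rz":0,"dx":0,"dy":0,"dz":0.4,"gripper":-1},{"rx":0,"ry":0,"rz":0,"dx":0,"dy":0,"dz":0.6,"gripper":-1},{"rx":0,"ry":0,"rz":0,"dx":0,"dy":0,"dz":0.8,"gripper":-1},{"rx":0,"ry":0,"rz":0,"dx":0,"dy":0,"dz":0.8,"gripper":-1}]' 100
```

```text
time: 12.85
eef_pos: [487.6, -293.4, 104.2]
eef_rot: [180.0, -0.0, -164.3]
contact_force: [-0.2, -0.3, -1.2]
width: 11.3
finger_force: 78.1
time: 13.35
eef_pos: [487.6, -293.4, 95.8]
eef_rot: [180.0, -0.0, -164.3]
contact_force: [-1.0, -0.3, 0.0]
width: 10.5
finger_force: 98.9
```

```bash
python3 -m inch '[{"rx":0,"ry":0,"rz":0,"dx":0,"dy":0,"dz":0.1,"gripper":-1},{"rx":0,"ry":0,"rz":0,"dx":0,"dy":0,"dz":0.2,"gripper":-1},{"rx":0,"ry":0,"rz":0,"dx":0,"dy":0,"dz":0.3,"gripper":-1},{"rx":0,"ry":0,"rz":0,"dx":0,"dy":0,"dz":0.4,"gripper":-1},{"rx":0,"ry":0,"rz":0,"dx":0,"dy":0,"dz":0.4,"gripper":-1}]'
```

```text
time: 13.85
eef_pos: [487.6, -293.4, 91.9]
eef_rot: [180.0, -0.0, -164.3]
contact_force: [0.4, 0.2, -0.3]
width: 10.9
finger_force: 98.9
```

The key is about 7.5 mm in with no force. Next are the pins, with a small wiggle.

```bash
python3 -m inch '[{"rx":0,"ry":0,"rz":0.04,"dx":0,"dy":0,"dz":0.15,"gripper":-1},{"rx":0,"ry":0,"rz":-0.04,"dx":0,"dy":0,"dz":0.25,"gripper":-1},{"rx":0,"ry":0,"rz":0.04,"dx":0,"dy":0,"dz":0.35,"gripper":-1},{"rx":0,"ry":0,"rz":-0.04,"dx":0,"dy":0,"dz":0.45,"gripper":-1},{"rx":0,"ry":0,"rz":0.04,"dx":0,"dy":0,"dz":0.55,"gripper":-1},{"rx":0,"ry":0,"rz":-0.04,"dx":0,"dy":0,"dz":0.6,"gripper":-1},{"rx":0,"ry":0,"rz":0,"dx":0,"dy":0,"dz":0.6,"gripper":-1}]'
```

```text
time: 14.55
eef_pos: [487.1, -293.6, 85.9]
eef_rot: [180.0, -0.1, -164.2]
contact_force: [-3.6, 1.4, 1.9]
width: 10.6
finger_force: 99.6
```

```bash
python3 -m inch '[{"rx":0,"ry":0,"rz":0.04,"dx":0,"dy":0,"dz":0.15,"gripper":-1},{"rx":0,"ry":0,"rz":-0.04,"dx":0,"dy":0,"dz":0.25,"gripper":-1},{"rx":0,"ry":0,"rz":0.04,"dx":0,"dy":0,"dz":0.35,"gripper":-1},{"rx":0,"ry":0,"rz":-0.04,"dx":0,"dy":0,"dz":0.45,"gripper":-1},{"rx":0,"ry":0,"rz":0.04,"dx":0,"dy":0,"dz":0.55,"gripper":-1},{"rx":0,"ry":0,"rz":-0.04,"dx":0,"dy":0,"dz":0.65,"gripper":-1},{"rx":0,"ry":0,"rz":0,"dx":0,"dy":0,"dz":0.7,"gripper":-1},{"rx":0,"ry":0,"rz":0,"dx":0,"dy":0,"dz":0.7,"gripper":-1}]'
```

```text
time: 15.35
eef_pos: [487.5, -293.5, 79.5]
eef_rot: [180.0, -0.0, -164.4]
contact_force: [-4.8, 1.3, 8.6]
width: 10.8
finger_force: 100.8
```

```bash
python3 -m inch '[{"rx":0,"ry":0,"rz":0.04,"dx":0,"dy":0,"dz":0.15,"gripper":-1},{"rx":0,"ry":0,"rz":-0.04,"dx":0,"dy":0,"dz":0.3,"gripper":-1},{"rx":0,"ry":0,"rz":0.04,"dx":0,"dy":0,"dz":0.45,"gripper":-1},{"rx":0,"ry":0,"rz":-0.04,"dx":0,"dy":0,"dz":0.6,"gripper":-1},{"rx":0,"ry":0,"rz":0.04,"dx":0,"dy":0,"dz":0.7,"gripper":-1},{"rx":0,"ry":0,"rz":-0.04,"dx":0,"dy":0,"dz":0.75,"gripper":-1},{"rx":0,"ry":0,"rz":0,"dx":0,"dy":0,"dz":0.75,"gripper":-1}]'
```

```text
time: 16.05
eef_pos: [488.3, -293.5, 71.9]
eef_rot: [-180.0, 0.1, -164.2]
contact_force: [2.8, -0.7, 0.0]
width: 10.9
finger_force: 99.4
```

```bash
python3 -m inch '[{"rx":0,"ry":0,"rz":0.02,"dx":0,"dy":0,"dz":0.05,"gripper":-1},{"rx":0,"ry":0,"rz":-0.02,"dx":0,"dy":0,"dz":0.1,"gripper":-1},{"rx":0,"ry":0,"rz":0,"dx":0,"dy":0,"dz":0.15,"gripper":-1},{"rx":0,"ry":0,"rz":0,"dx":0,"dy":0,"dz":0.15,"gripper":-1}]'
```

```text
time: 16.45
eef_pos: [488.4, -293.7, 71.2]
eef_rot: [-179.9, 0.1, -164.4]
contact_force: [-1.9, 3.4, 18.0]
width: 10.8
finger_force: 102.6
```

The shoulder is on the face: z matches the parked height and the push is 18 N. Now the clockwise turn.

```bash
python3 -m inch '[{"rx":0,"ry":0,"rz":0.12,"dx":0,"dy":0,"dz":0,"gripper":-1},{"rx":0,"ry":0,"rz":0.24,"dx":0,"dy":0,"dz":0,"gripper":-1},{"rx":0,"ry":0,"rz":0.36,"dx":0,"dy":0,"dz":0,"gripper":-1},{"rx":0,"ry":0,"rz":0.48,"dx":0,"dy":0,"dz":0,"gripper":-1},{"rx":0,"ry":0,"rz":0.6,"dx":0,"dy":0,"dz":0,"gripper":-1},{"rx":0,"ry":0,"rz":0.72,"dx":0,"dy":0,"dz":0,"gripper":-1},{"rx":0,"ry":0,"rz":0.84,"dx":0,"dy":0,"dz":0,"gripper":-1},{"rx":0,"ry":0,"rz":0.84,"dx":0,"dy":0,"dz":0,"gripper":-1}]'; python3 -c "
from plant import bot
print(bot.get_obs()['moment'])"
```

```text
time: 17.25
eef_pos: [488.1, -293.0, 71.1]
eef_rot: [180.0, 0.0, 147.3]
contact_force: [-6.6, 6.9, 22.4]
width: 10.5
finger_force: 103.1
[1.50409359 1.29456571 0.07484354]
```

```bash
python3 -m inch '[{"rx":0,"ry":0,"rz":0.12,"dx":0,"dy":0,"dz":0,"gripper":-1},{"rx":0,"ry":0,"rz":0.24,"dx":0,"dy":0,"dz":0,"gripper":-1},{"rx":0,"ry":0,"rz":0.36,"dx":0,"dy":0,"dz":0,"gripper":-1},{"rx":0,"ry":0,"rz":0.48,"dx":0,"dy":0,"dz":0,"gripper":-1},{"rx":0,"ry":0,"rz":0.6,"dx":0,"dy":0,"dz":0,"gripper":-1},{"rx":0,"ry":0,"rz":0.72,"dx":0,"dy":0,"dz":0,"gripper":-1},{"rx":0,"ry":0,"rz":0.8,"dx":0,"dy":0,"dz":0,"gripper":-1},{"rx":0,"ry":0,"rz":0.84,"dx":0,"dy":0,"dz":0,"gripper":-1}]'; python3 -c "
from plant import bot
print(bot.get_obs()['moment'])"
python3 -m inch '[{"rx":0,"ry":0,"rz":0.05,"dx":0,"dy":0,"dz":0,"gripper":-1},{"rx":0,"ry":0,"rz":0.08,"dx":0,"dy":0,"dz":0,"gripper":-1},{"rx":0,"ry":0,"rz":0.08,"dx":0,"dy":0,"dz":0,"gripper":-1}]'; python3 -c "
from plant import bot
print(bot.get_obs()['moment'])"
```

```text
time: 18.05
eef_pos: [488.8, -292.2, 71.2]
eef_rot: [179.9, -0.1, 99.3]
contact_force: [-1.9, 11.4, 22.0]
width: 10.6
finger_force: 102.9
[2.68385698 0.31388163 0.15381475]
time: 18.35
eef_pos: [489.1, -292.0, 71.2]
eef_rot: [179.9, -0.1, 94.8]
contact_force: [-0.3, 12.5, 21.0]
width: 10.8
finger_force: 102.7
[2.73484894 0.06305234 0.18878281]
```

```bash
python3 -m inch '[{"rx":0,"ry":0,"rz":0.05,"dx":0,"dy":0,"dz":0,"gripper":-1},{"rx":0,"ry":0,"rz":0.08,"dx":0,"dy":0,"dz":0,"gripper":-1},{"rx":0,"ry":0,"rz":0.08,"dx":0,"dy":0,"dz":0,"gripper":-1},{"rx":0,"ry":0,"rz":0.08,"dx":0,"dy":0,"dz":0,"gripper":-1}]'; python3 -c "
from plant import bot
print(bot.get_obs()['moment'])"; python3 snap.py 7 wrist side scene; python3 - <<'E'
import cv2
a=cv2.imread('pics/wrist_7.png');s=cv2.imread('pics/side_7.png')[150:250,250:380];s=cv2.resize(s,None,fx=2.1,fy=2.1)
o=cv2.copyMakeBorder(s,0,420-s.shape[0],0,0,cv2.BORDER_CONSTANT);print(o.shape);cv2.imwrite('pics/v7.png',cv2.hconcat([a,o])[:, :800])
E
```

```text
time: 18.75
eef_pos: [489.2, -292.0, 71.2]
eef_rot: [179.9, -0.1, 90.3]
contact_force: [0.5, 11.2, 20.6]
width: 10.5
finger_force: 102.8
[ 2.69158128 -0.03697295  0.4283528 ]
[ 489.2 -292.    71.2] [ 1.7989e+02 -8.0000e-02  9.0340e+01] [ 0.52687038 11.23293425 20.61024181]
(420, 273, 3)
```

View pics/v7.png

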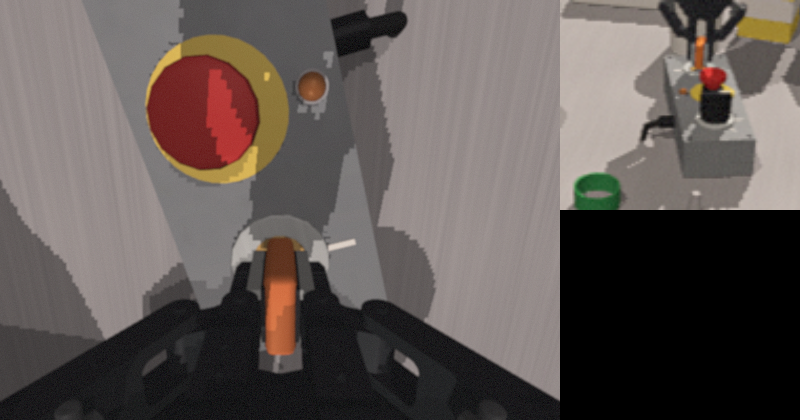

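The picture shows the bow turned with the gripper, seated on the lock, and the estop untouched at (203,112). The torque jumped from 0.19 to 0.43 N m, so the cylinder is at its stop.

```bash
python3 -m inch '[{"rx":0,"ry":0,"rz":0,"dx":0,"dy":0,"dz":0,"gripper":-1},{"rx":0,"ry":0,"rz":0,"dx":0,"dy":0,"dz":0,"gripper":-1},{"rx":0,"ry":0,"rz":0,"dx":0,"dy":0,"dz":0,"gripper":-1}]'; python3 -c "
from plant import bot
print(bot.get_obs()['moment']);print(bot.job_done())"
```

```text
time: 19.2
eef_pos: [489.2, -292.0, 71.2]
eef_rot: [179.9, -0.1, 90.3]
contact_force: [-0.1, 12.5, 20.6]
width: 10.5
finger_force: 102.8
[ 2.78904815 -0.03913494  0.46553257]
the job is handed in; nothing more can be done
None
```

I handed the job in at 19.2 s with the reset knob twisted to its stop and released, and the orange key fully home, turned clockwise to its stop and still gripped; the hand-in returned no verdict, so this rests on the force, torque and pose readings.

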